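# Third hand at the shaker: press the tube rack against the back bar

## Task

Be my third hand at the orbital shaker: turn the black wing knob on the clamping bar about a quarter turn anticlockwise to free the bar, let go of the knob, then push the bar towards the back bar until its sprung strip presses the empty tube rack square against the back bar. Keep pushing on the bar with a steady force of about 10 N (the sprung strip about half-way in; never hard enough to crush the rack), touching neither the knob nor the rack, and finish while still holding it so, so that I can tighten the knob. Leave everything else on the bench undisturbed.

Things in the scene. Friction and masses are not known exactly. Their poses are not given: they have to be found in the camera images.
- shaker: low white orbital shaker, fixed to the bench, 280x240 mm tray with its top 85 mm above the bench. Origin on the bench under the tray's centre; x axis = the direction in which the clamping bar slides towards the back bar, y along the bars, z up
- back_bar: fixed aluminium bar, 210 mm long, with a black rubber face, at the far edge of the tray: the fence. Origin on the tray's top at the middle of its rubber face; x points away from the rack, y along the bar. It reaches 40 mm above the tray
- bar_back (a point): middle of the back face (the face away from the rack) of the sliding aluminium clamping bar, 21 mm above the tray; x = pushing direction. The bar is 30 mm deep (x), 205 mm long (y), from 6 to 36 mm above the tray. It slides with about 1 N once the knob is free; while the knob is tight it cannot be pushed along. The back face is bare and can be pushed anywhere along its length
- clamp_bar (a joint): travel of the clamping bar along the tray, m, 0 = farthest from the back bar, limit 0.125; grows towards the back bar. With the rack seated, the strip touches it at about 0.100 to 0.102
- strip_face (a point): middle of the rubber face of the sprung strip in front of the clamping bar (strip 200 mm long, 26 mm high, 9 to 34 mm above the tray)
- press_strip (a joint): how far the sprung strip is pushed in towards the clamping bar, m: 0 = out, 0.012 = fully in. The spring takes 2.4 N to start and 1.2 N more per mm (about 10 N at 6 mm, about 17 N fully in, rigid after that)
- knob_grip (a point): centre of the black wing of the knob on top of the middle of the clamping bar, 58 mm above the tray. Wing 46 mm long (this point's y axis), 13 mm thick (its x axis, the way to pinch it), 24 mm high, on a 10 mm stem; the bar's top is 22 mm below this point. The point turns with the knob
- wing_knob (a joint): angle of the wing knob, rad, growing anticlockwise seen from above: 0 = tight (wing along the bar), 1.57 = end of its quarter turn. The bar is clamped below about 0.5 and free above about 0.7; it takes about 0.2 N m and stays where it is left
- tube_rack: empty white tube rack, 58 (x) x 168 (y) x 62 (z) mm, about 0.12 kg, standing loose on the tray between the two bars, a little skew. Origin at the centre of its underside. Seated, its far long side lies flat on the back bar's rubber face, its origin 29 mm in front of it
- dropper_1: amber dropper bottle with a black cap, 28x28x68 mm; bystander, origin at the centre of its underside
- dropper_4: white dropper bottle with a teal cap, 24x24x62 mm; bystander, origin at the centre of its underside
- bench_timer: flat white bench timer, 60x70x16 mm; bystander, origin at the centre of its underside
- tip_box: teal pipette tip box with clear lid, 90x118x96 mm; bystander, origin at the centre of its underside
- petri_1: petri dish, 62 mm wide, 13 mm high; bystander, origin at the centre of its underside

How it is judged:
By the outcome, as a careful person would: the job done as asked, in the order asked, and still so for the second after the job is handed in, while the arm keeps its last pose, push and grip.
It also fails if it takes over 58 s, if anything falls off the work surface, if the arm or the gripper's body presses on something with over 40 N, if the wrist force passes 120 N, or if a joint passes its speed limit or range.

## Robot

A 6-joint arm with a two-finger parallel gripper is mounted at the origin on a cart in front of the work surface, level with it; the furniture and walls round the work are solid. World frame = base frame: x ahead of the robot, y to its left, z up, the work surface at z = 0. Lengths are in mm, angles in rad, forces in N, time in s.
With the tool pointing down it reaches from about 275 to 750 mm from the base axis. Payload 10.2 kg.
Tool frame: the origin (TCP) lies at the very end of the fingers, on their centre line; the grasp point (between the pads) lies 19 mm behind it; z points along the fingers, y is the line along which they close (so a half turn about z gives the same grasp; the last joint's range is limited). The gripper opens to 85 mm and grips with 20 to 120 N. Pads are 22 mm wide; open, the fingers measure 114 mm over their backs; the gripper's body (76 mm by 85 mm) begins 54 mm behind the grasp point. The pads swing forward as they close: fully open they stand 13 mm farther back than shut.
Start: joints at [-1.558, 0.313, 1.498, -0, 1.331, -0.223], TCP at [122.637, -510.481, 206.194] pointing down, gripper open.
Joint ranges: [-2.94, 2.94], [-0.97, 2.17], [0.19, 2.56], [-1.23, 4.37], [0.02, 3.11], [-2.88, 2.88]. Speed limits (rad/s): [2.39, 2.39, 3.01, 3.14, 3.14, 3.14].

## Interface

Orientations are given as a unit quaternion [w, x, y, z].
In Python, from rig import ctrl gives the robot as it stands.
- The arm moves only by the shell command python3 -m inch 'ROWS' [OPENING] [FORCE]. ROWS is text: rows parted by semicolons, each of 6 numbers parted by spaces: the shift along the tool's x, y, z in mm, then the turn, a rotation vector about the tool's x, y, z in units of 6 degrees (1.0 is 6 degrees). A call has exactly 10 rows; each row shifts and turns the commanded pose from where the row before left it, along the tool's axes as they then stand; what a row does not reach is not made up. A row lasts 1/12 s, in which the tool goes at most 41.7 mm and 7.16 degrees, less where a joint would pass 70% of its speed; a pose out of reach is approached as far as the arm can. A call with a gripper value outside its range is refused whole. OPENING is the opening, from 0 (shut) to 1 (fully open), set as the call begins (- or left out, the last holds). The fingers move at their own pace and stop on an object; FORCE is the grip in N (left out, the last holds). Time passes only in rows, so rows that do not move let the fingers close, or fill a call up. It gives the time, the measured TCP pose, the force, the opening and the grip force at its end, in the units of the state.
- ctrl.sense(): the state, without advancing time (a new reading comes with each control period).
- ctrl.capture(name): name is "scene" or "top" or "wrist"; returns a dict with "image" (480x640x3 uint8, red, green, blue), "intrinsics" (3x3 intrinsics, pixels), "D" ([k1, k2, p1, p2, k3] as OpenCV has them; the pictures are not rectified), "rvec" (rotation vector, rad) and "tvec" (3), from world to camera coordinates, as OpenCV has them. Camera axes: x right, y down, z forward; pixel columns grow to the right and rows downward; lengths in mm; the calibration is good to about 2 mm. A picture is of the moment at which its call begins. There is no depth.
- ctrl.finish_job(): hands the job in; it is judged then, once.
The state is a dict: "time_s": time; "joints": joint angles; "dq": joint speeds; "tau": joint torques, N m; "eef_pos": TCP position; "ee_rot": TCP orientation; "force": force on the tool from outside, world axes, zero at the start; "wrist_torque": the same for the moment, N m; "grip_width": opening from 0.0 (shut) to 1.0 (fully open); "grip_force": force on a finger pad.
Only numpy, scipy, OpenCV 4.12 (cv2) and the standard library are available. Lean on these libraries where they do the work, as an engineer would, in place of code of your own. Each camera call takes 0.05 s, during which the arm holds its last target. There are 200 camera calls.

## Working session

There is one attempt and no reset: what is moved stays moved. The work goes in short steps, Python scripts to look and compute and a shell command to move; the robot and the scene stay as the last step left them, time stands still between calls to the robot, and variables do not carry over. Pictures are saved under pics/ and viewed, at most 10 in all, crops included, and the job is handed in when it is done.

```bash
mkdir -p pics; ls
python3 - <<'E'
from rig import ctrl
import cv2,pickle
for n in("scene","top"):
    c=ctrl.capture(n);pickle.dump(c,open(n+".pkl","wb"));cv2.imwrite(f"pics/{n}0.png",c["image"][:,:,::-1])
s=ctrl.sense();print(s)
E
```

```text
pics
{'time_s': 0.1, 'joints': array([-1.55839514e+00,  3.13367122e-01,  1.49834798e+00,  2.24994504e-05,
        1.33101833e+00, -2.23407618e-01]), 'dq': array([ 0.0004714 , -0.00183658, -0.00063001, -0.0006229 ,  0.00073843,
       -0.00013302]), 'tau': array([ 2.92119737e-03, -4.12901652e+01, -2.60136938e+01, -1.68012043e-04,
        3.08144015e-03,  1.11879444e-05]), 'eef_pos': array([ 122.64260516, -510.21001117,  205.71104564]), 'ee_rot': array([-5.66065482e-04,  9.93057478e-01,  1.17628739e-01,  7.09317531e-05]), 'force': array([-0.70950251,  0.88533999, -0.25235985]), 'wrist_torque': array([-0.00634908,  0.02317789,  0.01301423]), 'grip_force': 0.0, 'grip_width': 1.0020488239783667}
```

View pics/top0.png

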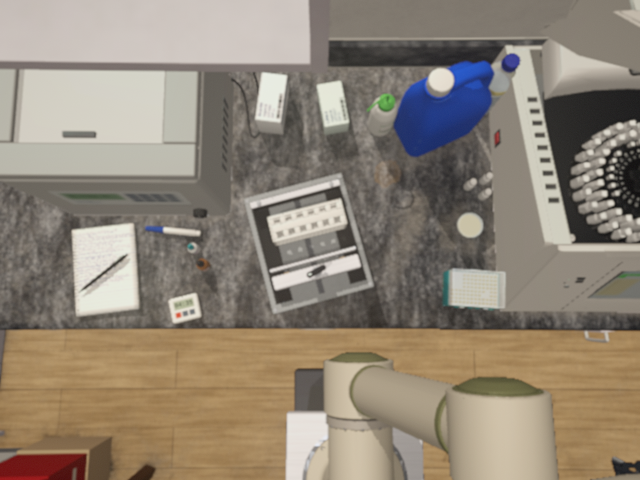

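View pics/scene0.png

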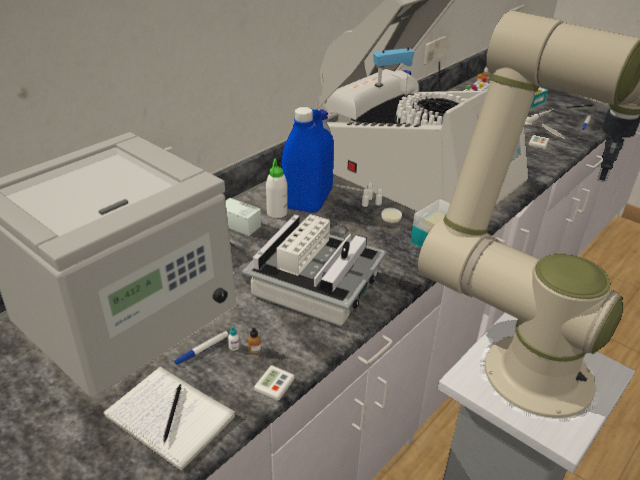

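```bash
cat > h.py <<'E'
import numpy as np,cv2,pickle
def ray(c,uv,z):
    p=cv2.undistortPoints(np.array([[uv]],float),c["intrinsics"],np.array(c["D"],float))[0,0]
    R=cv2.Rodrigues(np.array(c["rvec"],float))[0];t=np.array(c["tvec"],float).ravel()
    o=-R.T@t;d=R.T@np.r_[p,1];return o+d*(z-o[2])/d[2]
def proj(c,P):
    return cv2.projectPoints(np.array(P,float).reshape(-1,3),np.array(c["rvec"],float),np.array(c["tvec"],float),c["intrinsics"],np.array(c["D"],float))[0][:,0]
E
python3 - <<'E'
from h import *
c=pickle.load(open("top.pkl","rb"))
im=c["image"][165:320,235:385,::-1]
cv2.imwrite("pics/topcrop.png",cv2.resize(im,None,fx=3.8,fy=3.8,interpolation=cv2.INTER_CUBIC))
for u in [(247,200),(342,176),(373,285),(274,311)]: print(ray(c,u,85))
E
```

```text
[646.286654   251.48836616  85.        ]
[704.59680828  27.91661775  85.        ]
[447.22231412 -41.76553779  85.        ]
[388.1291703  184.51343459  85.        ]
```

View pics/topcrop.png

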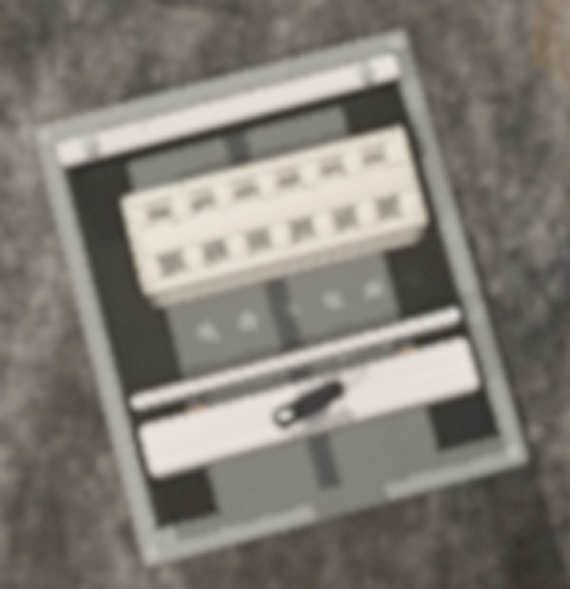

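Run:
```python
from h import *
from scipy.spatial.transform import Rotation as R
from rig import ctrl
c=pickle.load(open("top.pkl","rb"));f=lambda x,y:(235+x/3.8,165+y/3.8)
k=ray(c,f(309,401),147)
pts=dict(wingL=(285,413,151),wingR=(338,390,151),barBL=(155,470,121),barBR=(477,383,121),barFL=(140,432,121),barFR=(466,345,121),fenL=(68,160,125),fenR=(397,80,125),rackBL=(155,293,147),rackFL=(123,200,147),rackFR=(404,130,147))
print("knob",k)
for n,(x,y,z) in pts.items(): print(n,ray(c,f(x,y),z).round(1))
s=ctrl.sense();r=R.from_quat(np.roll(s["ee_rot"],-1));print((r.inv().apply(k-s["eef_pos"])).round(1))
s=pickle.load(open("scene.pkl","rb"))
```

```text
knob [475.21202071  87.94762802 147.        ]
wingL [468.  101.6 151. ]
wingR [481.2  71.3 151. ]
barBL [437.  178.1 121. ]
barBR [488.1 -10.8 121. ]
barFL [459.2 187.2 121. ]
barFR [510.5  -4.5 121. ]
fenL [620.9 232.  125. ]
fenR [670.1  35.6 125. ]
rackBL [537.8 177.2 147. ]
rackFL [592.5 196.6 147. ]
rackFR [634.4  32.5 147. ]
[ 482.5 -499.2   59.4]
```

```bash
python3 -m inch '24 -25 0 0 0 0;24 -25 0 0 0 0;24 -25 0 0 0 0;24 -25 0 0 0 0;24 -25 0 0 0 0;24 -25 0 0 0 0;24 -25 0 0 0 0;24 -25 0 0 0 0;24 -25 0 0 0 0;24 -25 0 0 0 0'
python3 -m inch '24 -25 0 0 0 0;24 -25 0 0 0 0;24 -25 0 0 0 0;24 -25 0 0 0 0;24 -25 0 0 0 0;24 -25 0 0 0 0;24 -25 0 0 0 0;24 -25 0 0 0 0;24 -25 0 0 0 0;24 -25 0 0 0 0'
python3 -m inch '0 0 0 0 0 -0.8;0 0 0 0 0 -0.8;0 0 0 0 0 -0.8;0 0 0 0 0 -0.8;0 0 0 0 0 -0.8;0 0 0 0 0 -0.8;0 0 0 0 0 -0.8;0 0 0 0 0 -0.8;0 0 0 0 0 -0.8;0 0 0 0 0 -0.8'
python3 -m inch '0 0 0 0 0 -0.8;0 0 0 0 0 -0.8;0 0 0 0 0 -0.8;0 0 0 0 0 -0.8;0 0 0 0 0 -0.8;0 0 0 0 0 -0.8;0 0 0 0 0 -0.8;0 0 0 0 0 -0.8;0 0 0 0 0 -0.8;0 0 0 0 0 0' 0.55
python3 - <<'E'
from rig import ctrl
import cv2,pickle
c=ctrl.capture("wrist");pickle.dump(c,open("wrist1.pkl","wb"));cv2.imwrite("pics/wrist1.png",c["image"][:,:,::-1])
s=ctrl.sense();print(s["eef_pos"],s["ee_rot"],s["joints"],s["time_s"])
E
```

```text
time_s: 0.93
eef_pos: [298.0, -209.7, 206.1]
ee_rot: [-0.0, 0.993, 0.117, 0.0]
force: [1.2, -1.3, 0.2]
grip_width: 1.004
grip_force: 0.0
time_s: 1.77
eef_pos: [473.0, 89.7, 206.0]
ee_rot: [-0.0, 0.993, 0.118, -0.0]
force: [0.8, -1.1, 0.4]
grip_width: 1.0
grip_force: 0.0
time_s: 2.6
eef_pos: [472.4, 87.8, 205.9]
ee_rot: [-0.0, 0.858, 0.513, -0.0]
force: [-0.6, -0.4, -0.4]
grip_width: 0.998
grip_force: 0.0
time_s: 3.43
eef_pos: [472.4, 87.8, 205.9]
ee_rot: [-0.0, 0.61, 0.793, -0.0]
force: [0.1, -0.0, -0.3]
grip_width: 0.549
grip_force: 0.0
[472.40810192  87.84017993 205.98613011] [-2.27552510e-04  6.11367309e-01  7.91346916e-01 -1.44942238e-04] [-6.06325753e-02  2.15152626e-01  1.62586304e+00  1.67920526e-05
  1.30111633e+00 -3.15858795e-01] 3.4833
```

View pics/wrist1.png

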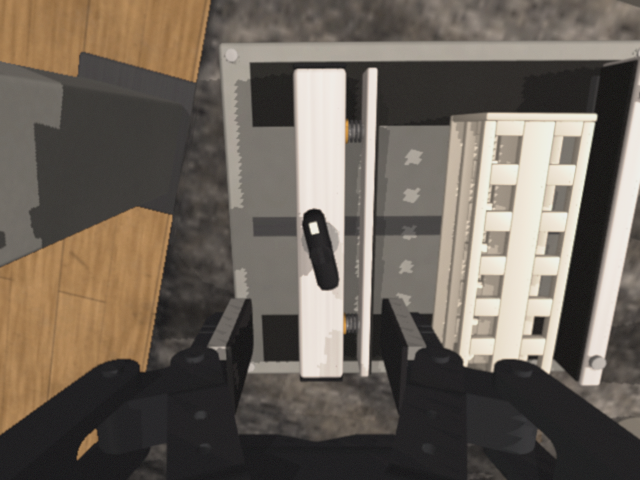

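Run:
```python
from h import *
from scipy.spatial.transform import Rotation as R
c=pickle.load(open("wrist1.pkl","rb"))
g=lambda u,z:ray(c,u,z)
a,b=g((313,212),155),g((330,286),155);print(a,b,(a+b)/2,"wing yaw",np.arctan2(-(a-b)[0],(a-b)[1]),np.linalg.norm(a-b))
a,b=g((295,71),121),g((299,378),121);print("bar back",a,b,np.arctan2(-(a-b)[0],(a-b)[1]),np.linalg.norm(a-b))
```

```text
[463.75574674 111.76541639 155.        ] [483.51457873  73.78319585 155.        ] [473.63516274  92.77430612 155.        ] wing yaw 0.47968667373123947 42.814256016900984
bar back [435.01357462 180.12739332 121.        ] [485.3835342   -9.43620678 121.        ] 0.2597140289313904 196.1415083907737
```

```bash
python3 -m inch '1.2 2.3 0 0 0 0;0 0 5 0 0 -1;0 0 10 0 0 -1;0 0 10 0 0 0;0 0 10 0 0 0;0 0 10 0 0 0;0 0 10 0 0 0;0 0 10 0 0 0;0 0 10 0 0 0;0 0 4 0 0 0' 
python3 -m inch '0 0 0 0 0 0;0 0 0 0 0 0;0 0 0 0 0 0;0 0 0 0 0 0;0 0 0 0 0 0;0 0 0 0 0 0;0 0 0 0 0 0;0 0 0 0 0 0;0 0 0 0 0 0;0 0 0 0 0 0' 0.0 35
python3 - <<'E'
from rig import ctrl
import cv2,pickle
c=ctrl.capture("wrist");cv2.imwrite("pics/wrist2.png",c["image"][:,:,::-1])
s=ctrl.sense();print(s)
E
```

```text
time_s: 4.32
eef_pos: [473.9, 89.6, 125.5]
ee_rot: [-0.001, 0.525, 0.851, -0.0]
force: [-0.3, 0.3, -0.2]
grip_width: 0.55
grip_force: 0.0
time_s: 5.15
eef_pos: [474.5, 89.4, 127.7]
ee_rot: [0.0, 0.525, 0.851, -0.0]
force: [-4.2, -1.8, 5.5]
grip_width: 0.13
grip_force: 34.6
{'time_s': 5.2, 'joints': array([-5.67639842e-02,  3.01319377e-01,  1.73220414e+00, -4.49089451e-04,
        1.10779696e+00, -5.22923172e-01]), 'dq': array([-1.90643491e-03, -9.97892189e-04, -2.67298991e-04, -2.48517332e-04,
       -9.41989197e-04,  8.83770410e-05]), 'tau': array([  0.56788249, -35.44961214, -23.19480658,   0.62587017,
        -1.01248328,   0.13405787]), 'eef_pos': array([474.45924233,  89.41361043, 127.68693844]), 'ee_rot': array([ 2.15260701e-04,  5.24577088e-01,  8.51362919e-01, -1.12034046e-04]), 'force': array([-4.24790934, -1.56595031,  5.57525959]), 'wrist_torque': array([-0.40262066,  0.70537266,  0.1265304 ]), 'grip_force': 34.60257336613722, 'grip_width': 0.13561520037023275}
```

View pics/wrist2.png

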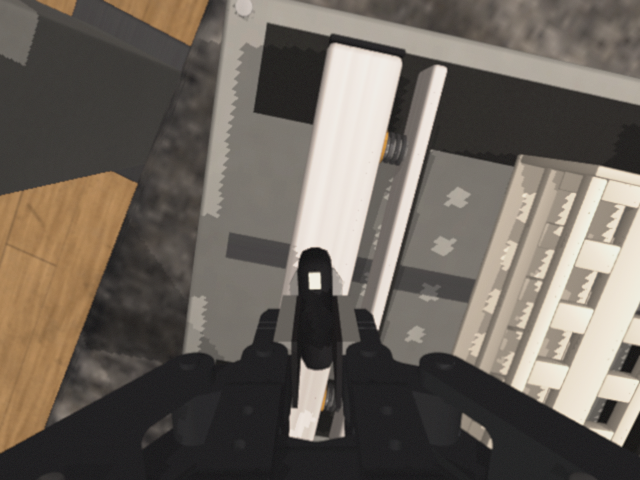

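Run:
```python
from h import *
from rig import ctrl
c=ctrl.capture("wrist");pickle.dump(c,open("wrist2.pkl","wb"));s=ctrl.sense();p=s["eef_pos"];print(proj(c,[p[0],p[1],155]))
a,b=ray(c,(314,252),155),ray(c,(316,364),155);print(a,b,(a+b)/2,np.linalg.norm(a-b),p)
```

```text
[[317.21981038 322.73616526]]
[461.33008764 112.98920014 155.        ] [481.71666093  73.99965004 155.        ] [471.52337429  93.49442509 155.        ] 43.99769753185574 [474.4587564   89.42102847 127.70528911]
```

```bash
python3 -m inch '0 0 0 0 0 0;0 0 0 0 0 0;0 0 0 0 0 0;2 0 0 0 0 0;2 0 0 0 0 0;0 0 0 0 0 0;0 0 0 0 0 0;0 0 0 0 0 0;0 0 0 0 0 0;0 0 0 0 0 0' 0.35
python3 -m inch '0 0 0 0 0 0;0 0 0 0 0 0;0 0 0 0 0 0;0 0 0 0 0 0;0 0 0 0 0 0;0 0 0 0 0 0;0 0 0 0 0 0;0 0 0 0 0 0;0 0 0 0 0 0;0 0 0 0 0 0' 0.0 35
python3 -m inch '0 0 0 0 0 -0.5;0 0 0 0 0 -0.5;0 0 0 0 0 -0.5;0 0 0 0 0 -0.5;0 0 0 0 0 -0.5;0 0 0 0 0 -0.5;0 0 0 0 0 0;0 0 0 0 0 0;0 0 0 0 0 0;0 0 0 0 0 0'
python3 -c "
from rig import ctrl
print(ctrl.sense())"
```

```text
time_s: 6.08
eef_pos: [472.7, 93.1, 127.2]
ee_rot: [0.0, 0.525, 0.851, 0.0]
force: [0.3, 0.0, -0.2]
grip_width: 0.349
grip_force: 0.0
time_s: 6.92
eef_pos: [472.5, 93.1, 127.3]
ee_rot: [-0.0, 0.525, 0.851, -0.0]
force: [-5.0, -3.2, 6.4]
grip_width: 0.133
grip_force: 34.4
time_s: 7.75
eef_pos: [472.5, 92.6, 127.3]
ee_rot: [-0.0, 0.385, 0.923, -0.001]
force: [-5.1, -4.1, 5.2]
grip_width: 0.133
grip_force: 34.3
{'time_s': 7.75, 'joints': array([-4.97874140e-02,  2.99667654e-01,  1.73574695e+00, -1.01345219e-03,
        1.10662043e+00, -8.29266047e-01]), 'dq': array([ 0.0008534 , -0.00010074,  0.00029355,  0.00024513, -0.00056989,
        0.00154244]), 'tau': array([  1.8082682 , -35.70480466, -23.60280812,   1.05947502,
        -1.12071365,  -0.08696405]), 'eef_pos': array([472.52353398,  92.64468875, 127.26226944]), 'ee_rot': array([-5.44994964e-05,  3.85206739e-01,  9.22830165e-01, -5.01217771e-04]), 'force': array([-5.13699256, -4.14998819,  5.24928645]), 'wrist_torque': array([-0.74021199,  0.80119985, -0.10837299]), 'grip_force': 34.33789014816284, 'grip_width': 0.13330099811858853}
```

```bash
python3 -m inch '0 0 0 0 0 -0.5;0 0 0 0 0 -0.5;0 0 0 0 0 -0.5;0 0 0 0 0 -0.5;0 0 0 0 0 -0.5;0 0 0 0 0 -0.5;0 0 0 0 0 -0.5;0 0 0 0 0 -0.5;0 0 0 0 0 -0.5;0 0 0 0 0 -0.5'
python3 -m inch '0 0 0 0 0 -0.5;0 0 0 0 0 -0.5;0 0 0 0 0 -0.5;0 0 0 0 0 -0.5;0 0 0 0 0 -0.5;0 0 0 0 0 -0.5;0 0 0 0 0 -0.5;0 0 0 0 0 -0.5;0 0 0 0 0 0;0 0 0 0 0 0'
python3 -c "
from rig import ctrl
s=ctrl.sense();print(s['wrist_torque'],s['joints'])"
```

```text
time_s: 8.58
eef_pos: [473.8, 91.7, 127.3]
ee_rot: [0.001, 0.132, 0.991, -0.001]
force: [0.5, -10.0, 0.1]
grip_width: 0.133
grip_force: 34.1
time_s: 9.42
eef_pos: [474.3, 90.5, 127.3]
ee_rot: [0.002, -0.076, 0.997, -0.003]
force: [3.4, -16.9, -0.2]
grip_width: 0.132
grip_force: 34.1
[-2.92385463 -0.61427024 -0.1262539 ] [-0.05190629  0.30049097  1.73442186 -0.00537622  1.10293001 -1.7718665 ]
```

```bash
python3 -m inch '0 0 0 0 0 0;0 0 0 0 0 0;0 0 0 0 0 0;0 0 0 0 0 0;0 0 -10 0 0 0;0 0 -15 0 0 0;0 0 -15 0 0 0;0 0 -15 0 0 0;0 0 -15 0 0 0;0 0 -10 0 0 0' 0.45
python3 - <<'E'
from rig import ctrl
import cv2,pickle
c=ctrl.capture("wrist");pickle.dump(c,open("wrist3.pkl","wb"));cv2.imwrite("pics/wrist3.png",c["image"][:,:,::-1])
s=ctrl.sense();print(s["eef_pos"],s["ee_rot"],s["force"])
E
```

```text
time_s: 10.25
eef_pos: [473.1, 93.3, 209.3]
ee_rot: [0.001, -0.076, 0.997, -0.0]
force: [0.6, 0.1, -0.3]
grip_width: 0.452
grip_force: 0.0
[473.69745222  93.29874181 210.56526151] [ 2.34734723e-03 -7.60843414e-02  9.97098602e-01 -2.00447269e-04] [-0.51759891 -0.12155599  2.69349615]
```

View pics/wrist3.png

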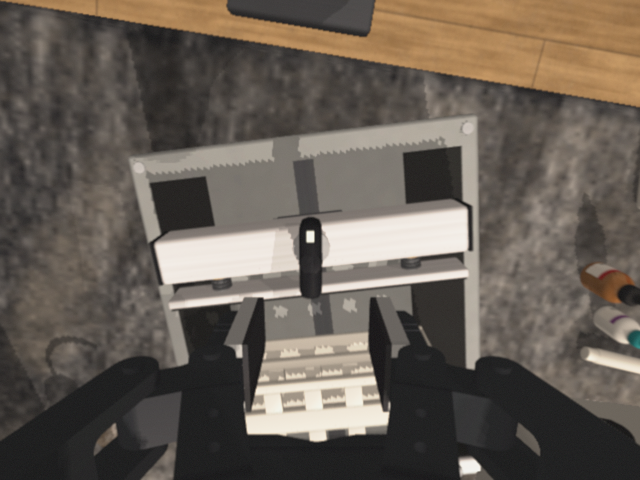

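```bash
python3 -m inch '0 0 0 0 0 -0.5;0 0 0 0 0 -0.55;0 -15 0 0 0 0;5 -15 0 0 0 0;10 -15 0 0 0 0;10 -17 0 0 0 0;10 0 0 0 0 0;0 0 0 0 0 0;0 0 0 0 0 0;0 0 0 0 0 0' 0.0 30
python3 -m inch '0 0 14 0 0 0;0 0 14 0 0 0;0 0 14 0 0 0;0 0 14 0 0 0;0 0 14 0 0 0;0 0 12 0 0 0;0 0 10 0 0 0;0 0 8 0 0 0;0 0 6 0 0 0;0 0 4 0 0 0'
python3 - <<'E'
from rig import ctrl
import cv2,pickle
c=ctrl.capture("wrist");pickle.dump(c,open("wrist4.pkl","wb"));cv2.imwrite("pics/wrist4.png",c["image"][:,:,::-1])
s=ctrl.sense();print(s["eef_pos"],s["ee_rot"],s["force"])
E
```

```text
time_s: 11.13
eef_pos: [455.2, 24.6, 207.2]
ee_rot: [0.0, -0.131, 0.991, 0.0]
force: [-0.6, -1.5, -0.7]
grip_width: 0.002
grip_force: 0.0
time_s: 11.97
eef_pos: [455.0, 24.5, 96.6]
ee_rot: [-0.0, -0.131, 0.991, 0.0]
force: [-0.1, 0.4, 0.3]
grip_width: 0.003
grip_force: 0.0
[454.70045798  24.44892725  96.23547809] [-5.45846624e-04 -1.30801203e-01  9.91408445e-01  2.07518832e-04] [-0.46508333  1.05755004 -0.19659512]
```

View pics/wrist4.png

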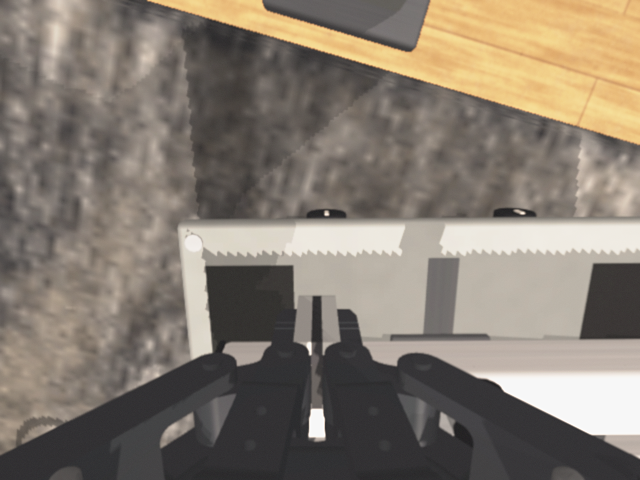

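```bash
python3 -m inch '-2 0 0 0 0 0;-3 0 0 0 0 0;-3 0 0 0 0 0;-3 0 0 0 0 0;-3 0 0 0 0 0;-4 0 0 0 0 0;-4 0 0 0 0 0;-4 0 0 0 0 0;-4 0 0 0 0 0;-4 0 0 0 0 0'
python3 -m inch '-3 0 0 0 0 0;-3 0 0 0 0 0;-3 0 0 0 0 0;-3 0 0 0 0 0;-3 0 0 0 0 0;-3 0 0 0 0 0;-3 0 0 0 0 0;-3 0 0 0 0 0;-3 0 0 0 0 0;-3 0 0 0 0 0'
python3 -c "
from rig import ctrl
s=ctrl.sense();print(s['force'],s['force'][:2]@[.966,.259],s['wrist_torque'])"
```

```text
time_s: 12.85
eef_pos: [488.2, 33.1, 97.2]
ee_rot: [0.0, -0.131, 0.991, 0.0]
force: [1.5, -0.7, -0.4]
grip_width: -0.001
grip_force: 0.0
time_s: 13.68
eef_pos: [517.0, 40.8, 97.2]
ee_rot: [-0.0, -0.131, 0.991, 0.0]
force: [-0.5, -0.2, 0.9]
grip_width: 0.001
grip_force: 0.0
[-0.5175794  -0.17504614  0.85411251] -0.5453186539875193 [-0.00969806  0.01728319 -0.0044378 ]
```

```bash
python3 -m inch '-1.5 0 0 0 0 0;-1.5 0 0 0 0 0;-1.5 0 0 0 0 0;-1.5 0 0 0 0 0;-1.5 0 0 0 0 0;-1.5 0 0 0 0 0;-1.5 0 0 0 0 0;-1.5 0 0 0 0 0;-1.5 0 0 0 0 0;-1.5 0 0 0 0 0'
python3 - <<'E'
from rig import ctrl
import cv2,pickle
c=ctrl.capture("top");pickle.dump(c,open("top5.pkl","wb"))
cv2.imwrite("pics/top5.png",cv2.resize(c["image"][165:320,235:385,::-1],None,fx=3.8,fy=3.8,interpolation=cv2.INTER_CUBIC))
s=ctrl.sense();print(s['force'],s['force'][:2]@[.966,.259],s['wrist_torque'])
E
```

```text
time_s: 14.52
eef_pos: [531.4, 44.7, 97.2]
ee_rot: [0.0, -0.131, 0.991, 0.0]
force: [-0.4, 0.5, 0.2]
grip_width: -0.003
grip_force: 0.0
[-1.34373022 -0.72032384  0.15945164] -1.484607265581534 [-0.02073124  0.01246401 -0.03696702]
```

View pics/top5.png

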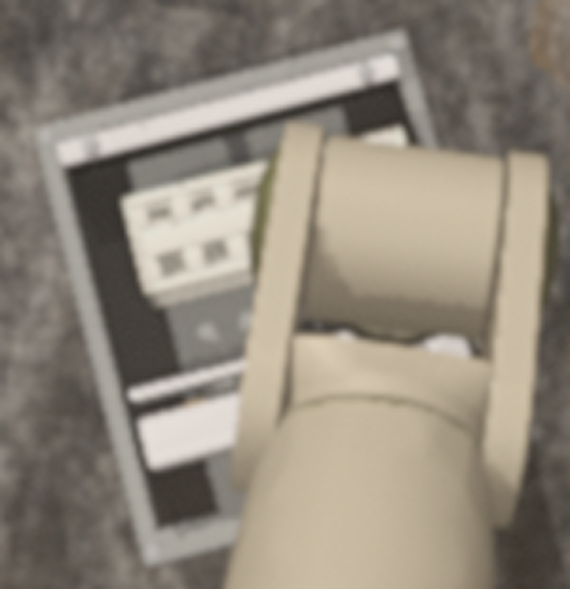

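Run:
```python
from rig import ctrl
import cv2,numpy as np
a=ctrl.capture("wrist")["image"];b=ctrl.capture("scene")["image"][190:340,230:430]
a=cv2.resize(a,(400,300));b=cv2.resize(b,(400,300),interpolation=cv2.INTER_CUBIC)
cv2.imwrite("pics/both6.png",np.hstack([a,b])[:,:,::-1]);s=ctrl.sense();print(s["eef_pos"],s["joints"])
```

```text
[531.28124443  44.67636261  97.16655117] [-1.36012833e-01  4.41092610e-01  1.61711755e+00  8.99468016e-06
  1.08340539e+00 -1.96884738e+00]
```

View pics/both6.png

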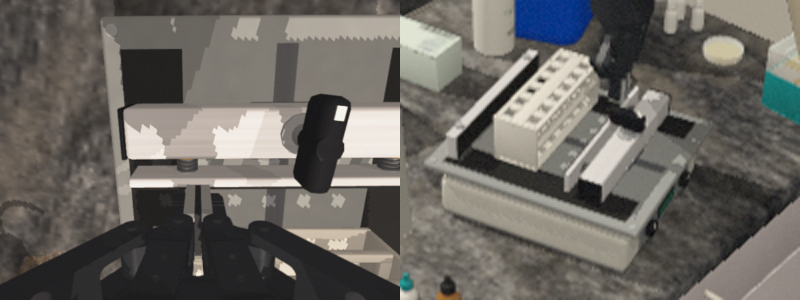

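Run:
```python
from h import *
from rig import ctrl
c=pickle.load(open("wrist4.pkl","rb"))
for z in (96,121,140):print(z,proj(c,[454.7,24.4,z]))
print("bar back edge",[ray(c,(x,340),121).round(1) for x in(380,620)], "rim",ray(c,(420,250),85).round(1))
w=ctrl.capture("wrist");cv2.imwrite("pics/w7.png",w["image"][:,:,::-1]);pickle.dump(w,open("w7.pkl","wb"))
for z in (97,121,140):print(z,proj(w,[531.3,44.7,z]))
u=lambda x,y,z:ray(w,(x*1.6,y*1.6),z).round(1)
print("bar back",u(130,107,121),u(280,107,121),"front",u(250,157,121),"strip front",u(300,187,119), "strip back",u(300,167,119))
print(ctrl.sense()["force"])
```

```text
96 [[316.51609893 293.26933373]]
121 [[316.62716095 319.10366468]]
140 [[316.73758098 344.78689817]]
bar back edge [array([456.9,  49.7, 121. ]), array([433.4, 137.9, 121. ])] rim [427.2  64.6  85. ]
97 [[316.55508569 294.39670643]]
121 [[316.65259103 319.28686959]]
140 [[316.75292177 344.89722963]]
bar back [487.9  -4.9 121. ] [467.   73.4 121. ] front [498.   66.5 121. ] strip front [508.6 101.8 119. ] strip back [496.7  97.2 119. ]
[0.3285154  1.04318509 0.4781951 ]
```

```bash
python3 -m inch '0 0 -8 0 0 0;0 0 -13 0 0 0;0 0 -16 0 0 0;0 0 -16 0 0 0;0 0 -16 0 0 0;0 0 -16 0 0 0;20 0 0 0 0 0;20 0 0 0 0 0;20 0 0 0 0 0;19 0 0 0 0 0'
python3 - <<'E'
from h import *
from rig import ctrl
w=ctrl.capture("wrist");pickle.dump(w,open("w8.pkl","wb"))
t=ctrl.capture("top");pickle.dump(t,open("t8.pkl","wb"))
im=cv2.resize(w["image"],(400,300));b=cv2.resize(t["image"][165:320,235:435],(400,300),interpolation=cv2.INTER_CUBIC)
cv2.imwrite("pics/both8.png",np.hstack([im,b])[:,:,::-1])
s=ctrl.sense();print(s["eef_pos"],s["force"])
# bar column profile at left end: sample bright along shaker x for several shaker y
ex=np.array([.966,.259,0]);ey=np.array([-.259,.966,0])
for c,n in((w,"wrist"),(t,"top")):
    g=cv2.cvtColor(c["image"],cv2.COLOR_RGB2GRAY).astype(np.float32)
    for y in(-45,-30,35,55,75):
        xs=np.arange(-50,60,2.);P=np.array([473.5,91,121])+xs[:,None]*ex+y*ey;p=proj(c,P).astype(np.float32)
        v=cv2.remap(g,p[:,0].reshape(-1,1),p[:,1].reshape(-1,1),1).ravel();print(n,y,''.join('%x'%int(q//16) for q in v))
E
```

```text
time_s: 15.55
eef_pos: [453.9, 24.0, 182.8]
ee_rot: [0.0, -0.131, 0.991, -0.0]
force: [0.2, 0.2, 0.7]
grip_width: -0.001
grip_force: 0.0
[453.3193731   23.94414401 183.0279123 ] [-0.19524372  0.3526129   0.186592  ]
wrist -45 aaaaaaaaaaaaaaaaabdffffff233333333443333333333222223333
wrist -30 aaaaaaaaaaaa999aabdffffffffffffffea99433333333322223333
wrist 35 aaaaaaaaaaaaaaaaabeffffffffffffffeaaabeffedddc833333333
wrist 55 333333333333579aaceffffffffffffffc679beffea444444444333
wrist 75 433333333333579aaceffffffffffffffdaaabeffe9444444444444
top -45 8888888999999aaaaaaabbbbbbbbbbbbbbba9999aabbbcbbbbbbbbb
top -30 7666677777777777777789abbbbbbbccccccccccccccccccbbbba98
top 35 88777888778887777778acddddddddddddca87779bcca7677778888
top 55 88777777877877788878acddddddddddddca86668bcca8667777777
top 75 87643333333333333347acddddddddddddc963459bcc96433444444
```

```bash
cat > m.py <<'E'
from h import *
from rig import ctrl
t=ctrl.capture("top");w=ctrl.capture("wrist");s=ctrl.sense();print(s["eef_pos"].round(1),s["force"].round(1),"push",(-s["force"][:2]@[.966,.259]).round(1))
ex=np.array([.966,.259,0]);ey=np.array([-.259,.966,0])
for c,n,Y in((w,"w",(-45,35,75)),(t,"t",(35,55,75))):
    g=cv2.cvtColor(c["image"],cv2.COLOR_RGB2GRAY).astype(np.float32)
    for y in Y:
        xs=np.arange(-50,150,2.);P=np.array([473.5,91,121])+xs[:,None]*ex+y*ey;p=proj(c,P).astype(np.float32)
        v=cv2.remap(g,p[:,0].reshape(-1,1),p[:,1].reshape(-1,1),1).ravel();print(n,y,''.join('%x'%int(q//16) for q in v))
pickle.dump((t,w),open("last.pkl","wb"))
E
python3 -m inch '0 0 12 0 0 0;0 0 12 0 0 0;0 0 12 0 0 0;0 0 12 0 0 0;0 0 12 0 0 0;0 0 10 0 0 0;0 0 8 0 0 0;0 0 5 0 0 0;0 0 3 0 0 0;0 0 0 0 0 0'
python3 m.py
python3 -m inch '-1.5 0 0 0 0 0;-1.5 0 0 0 0 0;-1.5 0 0 0 0 0;-1.5 0 0 0 0 0;-1.5 0 0 0 0 0;-1.5 0 0 0 0 0;-1.5 0 0 0 0 0;-1.5 0 0 0 0 0;-1.5 0 0 0 0 0;-1.5 0 0 0 0 0'
python3 m.py
```

```text
time_s: 16.48
eef_pos: [455.0, 24.2, 96.0]
ee_rot: [-0.0, -0.131, 0.991, 0.0]
force: [0.7, 0.2, 0.1]
grip_width: -0.0
grip_force: 0.0
[455.2  24.1  96.6] [0.2 0.5 0.2] push -0.3
w -45 bbbbbbb644333333333332333333333333333333323230000000000000000000000000000000000000000000000000000000
w 35 bbbbbbbbbbb9abbbbbbefffffffff33333333333333330000000000000000000000000000000000000000000000000000000
w 75 0000000000000000000000000000000000000000033330000000000000000000000000000000000000000000000000000000
t 35 88778888888888888778acddddddddddddca87779bcca767777878888888887788aaabbddccbbbbbccddddddddcbbbccdddc
t 55 88777777887888888878acddddddddddddca86668bcca8667777777777777877789aabbddcb99999abddddddddcba9abbcdd
t 75 87643333333333333347acddddddddddddc963359bcc96434344444444444444444445678899988899888988899888888877
time_s: 17.42
eef_pos: [469.6, 28.1, 96.2]
ee_rot: [-0.0, -0.131, 0.991, 0.0]
force: [-0.1, -0.3, 0.5]
grip_width: -0.001
grip_force: 0.0
[469.6  28.1  96.2] [-0.1 -0.3 -1.2] push 0.2
w -45 aaaaaaaaaaaaab84333333333223223333333333332223222222000000000000000000000000000000000000000000000000
w 35 bbbbaaababbbb9aabbbdffffffffffffffab6333333333333333000000000000000000000000000000000000000000000000
w 75 0000000000000000000000000000000000000000000000000332100000000000000000000000000000000000000000000000
t 35 98877788777788888778acddddddddddddca87779bcca7777777788777888887889aabbddccbbbbbccddddddddcbbbcccddc
t 55 88777777777788888788acddddddddddddca86668bcca8667777777777777777789aabbddcb99999abddddddddcba9abbcdd
t 75 87643333333333333347acddddddddddddc963359bcc96433444444444444444444445678889988898888888899888888877
```

```bash
python3 -m inch '-1 0 0 0 0 0;-1 0 0 0 0 0;-1 0 0 0 0 0;-1 0 0 0 0 0;-1 0 0 0 0 0;-1 0 0 0 0 0;-1 0 0 0 0 0;-1 0 0 0 0 0;-1 0 0 0 0 0;-1 0 0 0 0 0'
python3 m.py|grep -v 'w -45'
python3 -m inch '-1 0 0 0 0 0;-1 0 0 0 0 0;-1 0 0 0 0 0;-1 0 0 0 0 0;-1 0 0 0 0 0;-1 0 0 0 0 0;-1 0 0 0 0 0;-1 0 0 0 0 0;-1 0 0 0 0 0;-1 0 0 0 0 0'
python3 m.py|grep -v 'w -45'
```

```text
time_s: 18.35
eef_pos: [479.2, 30.7, 96.2]
ee_rot: [-0.0, -0.131, 0.991, 0.0]
force: [0.3, 0.4, 0.8]
grip_width: -0.001
grip_force: 0.0
[479.2  30.7  96.2] [ 0.   0.3 -0.1] push -0.1
w 35 8888888888899988889adfffffffffffff88888af82222222222222220000000000000000000000000000000000000000000
w 75 0000000000000000000000000000000000000000000000000000002221000000000000000000000000000000000000000000
t 35 bbaa9887777788888778acddddddddddddca87779bcca7677778888778888877889aabbddccbbbbbccddddddddcbbbcccddc
t 55 88777777787788888878acddddddddddddca86668bcca8667777777777777777789aaabddcb99999abddddddddcba9abbcdc
t 75 87643333333333333347acddddddddddddc963459bcc96433344444444444444444444678889988898888888889888888877
time_s: 19.28
eef_pos: [488.8, 33.3, 96.2]
ee_rot: [-0.0, -0.131, 0.991, 0.0]
force: [-0.4, 0.9, 0.5]
grip_width: 0.0
grip_force: 0.0
[488.8  33.3  96.2] [0.5 0.7 0.8] push -0.7
w 35 88888888888888878889ceeffefffefffe888888eec788422222222222222200000000000000000000000000000000000000
w 75 0000000000000000000000000000000000000000000000000000000000022200000000000000000000000000000000000000
t 35 bbbbbbbaa99888788778acddddddddddddca87779bcca7677788887888888887889aabbddccbbbbbccddddddddcbbbcccddc
t 55 88777777888788888878acddddddddddddca86668bcca8667777777777777777789aabbddcb99999abddddddddcba9abbcdd
t 75 87643333333333333347acddddddddddddc963459bcc96433444444444444444444444678889988899888888898888888877
```

Run:
```python
from h import *
from rig import ctrl
t,w=pickle.load(open("last.pkl","rb"));b=ctrl.capture("scene")["image"][210:330,270:370]
a=cv2.resize(w["image"][200:440,150:550],(500,300));b=cv2.resize(b,(300,300),interpolation=cv2.INTER_CUBIC)
cv2.imwrite("pics/both9.png",np.hstack([a,b])[:,:,::-1])
```

```text
(no output)
```

View pics/both9.png

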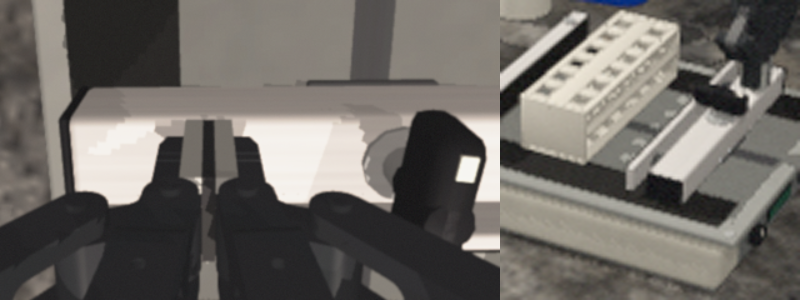

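Run:
```python
from h import *
def P(c):
    return np.hstack([cv2.Rodrigues(np.array(c["rvec"],float))[0],np.array(c["tvec"],float).reshape(3,1)])
def tri(*obs):
    A=[]
    for c,uv in obs:
        p=cv2.undistortPoints(np.array([[uv]],float),c["intrinsics"],np.array(c["D"],float))[0,0];M=P(c)
        A+=[p[0]*M[2]-M[0],p[1]*M[2]-M[1]]
    X=np.linalg.svd(np.array(A))[2][-1];return (X[:3]/X[3]).round(1)
L=lambda n:pickle.load(open(n+".pkl","rb"))
w1,w2,w3,w4,w7,top,sc=map(L,["wrist1","wrist2","wrist3","wrist4","w7","top","scene"]);t,w9=L("last")
for c in(w3,w7,w9,top):print("cam",(-P(c)[:,:3].T@P(c)[:,3]).round(0))
m7=(545,181);m3=(310,236);m9=(150+467/1.25,200+168/1.25)
print("mark turned",tri((w3,m3),(w7,m7),(w9,m9)),tri((w7,m7),(w9,m9)))
print("mark before",tri((w1,(314,228)),(w2,(315,280))))
print("bar right end back",tri((w7,(205,171)),(w9,(150+88/1.25,200+88/1.25)),(w3,(167,232))))
f=lambda x,y:(235+x/3.8,165+y/3.8)
print("tray corner near-left(top,scene)",tri((top,f(148,560)),(sc,(348,320))),"near-right",tri((top,f(523,460)),(sc,(384,259))),"far-left",tri((top,f(42,130)),(sc,(246,270))))
print("rim bolt right-near",tri((w4,(193,242)),(w3,(139,167)),(w1,(0,0))) if 0 else tri((w4,(193,242)),(w3,(139,167))))
```

```text
cam [404.  83. 376.]
cam [464.  26. 264.]
cam [422.  15. 263.]
cam [ 383.   80. 1260.]
mark turned [462.3  88.  153.9] [462.2  87.7 154.3]
mark before [466.7 102.9 152.3]
bar right end back [493.1 -11.6  86.8]
tray corner near-left(top,scene) [382.  186.1  43.1] near-right [446.6 -43.7  56.3] far-left [645.7 251.9  83.5]
rim bolt right-near [449.9 -33.5  84.8]
```

Run:
```python
from h import *
def P(c):
    return np.hstack([cv2.Rodrigues(np.array(c["rvec"],float))[0],np.array(c["tvec"],float).reshape(3,1)])
def tri(*obs):
    A=[]
    for c,uv in obs:
        p=cv2.undistortPoints(np.array([[uv]],float),c["intrinsics"],np.array(c["D"],float))[0,0];M=P(c)
        A+=[p[0]*M[2]-M[0],p[1]*M[2]-M[1]]
    X=np.linalg.svd(np.array(A))[2][-1];return (X[:3]/X[3]).round(1)
L=lambda n:pickle.load(open(n+".pkl","rb"))
w3,w4,w7,w8=map(L,["wrist3","wrist4","w7","w8"]);t,w9=L("last")
print("disc",tri((w9,(460,331)),(w7,(470,213)))," f",w7["intrinsics"][0,0])
# match features on bar/strip between w8(high) and w9/w7 automatically
o=cv2.SIFT_create(contrastThreshold=0.01)
g=lambda c:cv2.cvtColor(c["image"],cv2.COLOR_RGB2GRAY)
for a,b in((w8,w3),(w4,w8),(w7,w9)):
    ka,da=o.detectAndCompute(g(a),None);kb,db=o.detectAndCompute(g(b),None)
    for m in cv2.BFMatcher().knnMatch(da,db,k=2):
        if m[0].distance<.7*m[1].distance:
            pa,pb=ka[m[0].queryIdx].pt,kb[m[0].trainIdx].pt;X=tri((a,pa),(b,pb))
            r=max(np.abs(proj(a,X)[0]-pa).max(),np.abs(proj(b,X)[0]-pb).max())
            d=X[:2]-[473.5,91]
            if r<1.5 and -20<X[2]<200: print(X,"sx",(d@[.966,.259]).round(0),"sy",(d@[-.259,.966]).round(0),np.round(pa),np.round(pb))
```

```text
disc [478.2  84.7 123.8]  f 418.38691542898425
[ 713.7 -189.5   -9.1] sx 159.0 sy -333.0 [ 43. 401.] [ 18. 385.]
[ 706.7 -190.9  -11.8] sx 152.0 sy -333.0 [ 44. 393.] [ 18. 378.]
[ 687.  -188.2   -7.3] sx 134.0 sy -325.0 [ 46. 380.] [ 17. 365.]
[ 727.2 -186.   -11. ] sx 173.0 sy -333.0 [ 47. 412.] [ 23. 396.]
[ 698.2 -184.   -12.5] sx 146.0 sy -324.0 [ 53. 387.] [ 25. 372.]
[ 592.9 -188.9   -7.1] sx 43.0 sy -301.0 [ 54. 293.] [ 12. 281.]
[ 715.  -177.7  -12.1] sx 164.0 sy -322.0 [ 57. 402.] [ 31. 387.]
[ 639.5 -181.4   -7.3] sx 90.0 sy -306.0 [ 57. 339.] [ 22. 325.]
[ 621.1 -183.3   -7.9] sx 72.0 sy -303.0 [ 58. 321.] [ 20. 308.]
[ 697.  -177.3  -11.3] sx 146.0 sy -317.0 [ 59. 388.] [ 31. 373.]
[ 570.8 -185.9   -8.2] sx 22.0 sy -293.0 [ 60. 272.] [ 15. 260.]
[ 570.8 -185.9   -8.2] sx 22.0 sy -293.0 [ 60. 272.] [ 15. 260.]
[ 654.8 -177.5   -7.5] sx 106.0 sy -306.0 [ 60. 354.] [ 26. 339.]
[ 682.4 -173.5   -8.7] sx 133.0 sy -310.0 [ 62. 378.] [ 32. 362.]
[ 709.7 -169.7   -7.6] sx 161.0 sy -313.0 [ 63. 403.] [ 36. 386.]
[ 551.5 -183.3   -5.4] sx 4.0 sy -285.0 [ 63. 254.] [ 15. 242.]
[ 49
[... 26640 characters left out ...]
 -11.0 sy 7.0 [472. 161.] [464. 260.]
[491.4  94.2 118.1] sx 18.0 sy -2.0 [476. 251.] [467. 359.]
[424.4  82.3  83.3] sx -50.0 sy 4.0 [476.  64.] [467. 174.]
[473.7  86.4 123.1] sx -1.0 sy -4.0 [479. 201.] [467. 320.]
[417.7  81.2  83.5] sx -56.0 sy 5.0 [481.  45.] [469. 158.]
[471.4  88.  120.2] sx -3.0 sy -2.0 [482. 195.] [472. 312.]
[424.   84.5  83.9] sx -50.0 sy 7.0 [483.  64.] [473. 175.]
[419.4 110.6  85.1] sx -47.0 sy 33.0 [549.  70.] [535. 181.]
[460.   89.1 153.8] sx -14.0 sy 2.0 [552. 174.] [531. 328.]
[521.9 177.   84.4] sx 69.0 sy 71.0 [590. 333.] [576. 413.]
[521.9 177.   84.4] sx 69.0 sy 71.0 [590. 333.] [576. 413.]
[358.2 167.9  -1.6] sx -91.0 sy 104.0 [603.   7.] [591.  88.]
```

```bash
python3 -m inch '0 0 -6 0 0 0;0 0 -6 0 0 0;12 0 0 0 0 0;12 0 0 0 0 0;12 0 0 0 0 0;0 0 6 0 0 0;0 0 6 0 0 0;0 0 2 0 0 0;0 0 2 0 0 0;0 0 1 0 0 0'
python3 -m inch '0 0 1 0 0 0;0 0 1 0 0 0;0 0 1 0 0 0;0 0 1 0 0 0;0 0 1 0 0 0;0 0 0 0 0 0;0 0 0 0 0 0;0 0 0 0 0 0;0 0 0 0 0 0;0 0 0 0 0 0'
python3 - <<'E'
from h import *
from rig import ctrl
s=ctrl.sense();print(s["eef_pos"],s["force"]);c=ctrl.capture("wrist");pickle.dump(c,open("w10.pkl","wb"))
p=s["eef_pos"]
# finger box: 22mm wide along tool x -> rows of near-side bottom edge for several tip heights
for dz in(0,10,20,25,30): print(dz,proj(c,[p+np.array([-.966*11,-.259*11,dz]),p+np.array([0,0,dz])]).round(0).tolist())
g=cv2.cvtColor(c["image"],cv2.COLOR_RGB2GRAY);print(g[240:340:4,305].tolist(),g[240:340:4,330].tolist())
E
```

```text
time_s: 20.27
eef_pos: [454.2, 24.0, 90.8]
ee_rot: [-0.0, -0.131, 0.991, 0.0]
force: [-0.1, 0.1, 0.6]
grip_width: -0.001
grip_force: 0.0
time_s: 21.1
eef_pos: [454.0, 23.9, 86.2]
ee_rot: [0.0, -0.131, 0.991, -0.0]
force: [-0.0, 0.0, 0.1]
grip_width: 0.002
grip_force: 0.0
[453.98379954  23.93728767  86.24825313] [-0.04190213  0.02762049  0.07361815]
0 [[317.0, 270.0], [317.0, 294.0]]
10 [[317.0, 278.0], [317.0, 304.0]]
20 [[317.0, 288.0], [317.0, 315.0]]
25 [[317.0, 293.0], [317.0, 321.0]]
30 [[317.0, 298.0], [317.0, 327.0]]
[180, 234, 234, 234, 233, 234, 203, 180, 179, 180, 181, 181, 181, 179, 142, 143, 143, 143, 143, 143, 143, 144, 141, 143, 143] [233, 234, 233, 234, 234, 223, 179, 180, 180, 180, 180, 180, 180, 179, 153, 155, 156, 155, 156, 155, 156, 152, 145, 143, 142]
```

```bash
python3 -m inch '0 0 1 0 0 0;0 0 1 0 0 0;0 0 1 0 0 0;0 0 1 0 0 0;0 0 1 0 0 0;0 0 1 0 0 0;0 0 0 0 0 0;0 0 0 0 0 0;0 0 0 0 0 0;0 0 0 0 0 0'
python3 -m inch '0 0 1 0 0 0;0 0 1 0 0 0;0 0 1 0 0 0;0 0 1 0 0 0;0 0 1 0 0 0;0 0 0 0 0 0;0 0 0 0 0 0;0 0 0 0 0 0;0 0 0 0 0 0;0 0 0 0 0 0'
python3 -m inch '-2 0 0 0 0 0;-2 0 0 0 0 0;-2 0 0 0 0 0;-2 0 0 0 0 0;-2 0 0 0 0 0;-2 0 0 0 0 0;-2 0 0 0 0 0;-2 0 0 0 0 0;-2 0 0 0 0 0;-2 0 0 0 0 0'
python3 m.py|grep -v w
```

```text
time_s: 21.98
eef_pos: [454.0, 23.9, 80.2]
ee_rot: [0.0, -0.131, 0.991, -0.0]
force: [-0.3, 0.3, 0.1]
grip_width: -0.001
grip_force: 0.0
time_s: 22.82
eef_pos: [454.0, 24.0, 75.2]
ee_rot: [0.0, -0.131, 0.991, -0.0]
force: [0.1, 0.4, -0.4]
grip_width: -0.002
grip_force: 0.0
time_s: 23.65
eef_pos: [473.3, 29.2, 75.2]
ee_rot: [-0.0, -0.131, 0.991, 0.0]
force: [-0.9, -0.0, -0.2]
grip_width: -0.001
grip_force: 0.6
[473.6  29.2  75.2] [ 1.  -0.3 -0.2] push -0.8
t 35 a9888777788888888888789bddddddddddddcb87788acca87677788888888877889aabbddccbbbbbccddddddddcbbbcccddc
t 55 a9987777788788888888789bdddddddddddddb86668acca86677778777778877789aabbddcb99999abddddddddcba9abbcdd
t 75 a9753333333333333333469cddddddddddddca74358bcca74344444444444444444445678889988899888888899888888877
```

```bash
python3 -m inch '-3 0 0 0 0 0;-3 0 0 0 0 0;-3 0 0 0 0 0;-3 0 0 0 0 0;-3 0 0 0 0 0;-3 0 0 0 0 0;-3 0 0 0 0 0;-3 0 0 0 0 0;-3 0 0 0 0 0;-3 0 0 0 0 0'
python3 m.py|grep -v w
python3 -m inch '-3 0 0 0 0 0;-3 0 0 0 0 0;-3 0 0 0 0 0;-3 0 0 0 0 0;-3 0 0 0 0 0;-3 0 0 0 0 0;-3 0 0 0 0 0;-3 0 0 0 0 0;-3 0 0 0 0 0;-3 0 0 0 0 0'
python3 m.py|grep -v w
```

```text
time_s: 24.58
eef_pos: [502.5, 37.0, 75.2]
ee_rot: [-0.0, -0.131, 0.991, 0.0]
force: [-2.0, 0.7, -0.6]
grip_width: -0.005
grip_force: 0.6
[502.9  36.8  75.3] [-1.1 -0.  -0.2] push 1.1
t 35 999aaaaabbbbbbbba988888888888888888789bcddddddddddddb877789a986678aaabbddccbbbbbccddddddddcbbbcccddc
t 55 aaaaaaaaaaaaaaaa9988888888888888888789bdddddddddddddb86667abba76789aabbddcb99999abddddddddcba9abbcdd
t 75 a9864444444444443333333333333333333579bddddddddddddca74458bcca74444445678889988899888988899888888877
time_s: 25.52
eef_pos: [531.5, 44.8, 75.2]
ee_rot: [-0.0, -0.131, 0.991, 0.0]
force: [-1.3, -0.4, 1.1]
grip_width: -0.0
grip_force: 1.0
[531.9  44.7  75.2] [ 0.  -1.4  0.2] push 0.3
t 35 aaaaaaaaaa99999999999aaaaaabbbbaa99888888888888887789bcddddddddcba98777789a989abcddcbbbbbbcdddddddcb
t 55 aaaaaaaaaaaaaaaaaaaaaaaaaaaaaa99888888888877777777789bdddddddddcba98766679a989abcdcba99899bcddddddcb
t 75 a9864434444444444444444444444443333333333333333334579bddddddddddddca74468bcca76678999999999999999999
```

```bash
python3 -m inch '-1.5 0 0 0 0 0;-1.5 0 0 0 0 0;-1.5 0 0 0 0 0;-1.5 0 0 0 0 0;-1.5 0 0 0 0 0;-1.5 0 0 0 0 0;-1.5 0 0 0 0 0;-1.5 0 0 0 0 0;-1.5 0 0 0 0 0;-1.5 0 0 0 0 0'
python3 -m inch '-1 0 0 0 0 0;-1 0 0 0 0 0;-1 0 0 0 0 0;-0.5 0 0 0 0 0;-0.5 0 0 0 0 0;-0.5 0 0 0 0 0;-0.5 0 0 0 0 0;0 0 0 0 0 0;0 0 0 0 0 0;0 0 0 0 0 0'
python3 m.py|grep -v w
```

```text
time_s: 26.45
eef_pos: [545.5, 48.5, 75.1]
ee_rot: [-0.001, -0.131, 0.991, 0.0]
force: [-5.0, -0.9, 1.7]
grip_width: 0.0
grip_force: 2.6
time_s: 27.28
eef_pos: [549.5, 49.7, 75.2]
ee_rot: [-0.001, -0.131, 0.991, 0.0]
force: [-9.1, -2.8, 3.6]
grip_width: -0.002
grip_force: 4.6
[549.5  49.6  75.2] [-8.8 -2.8  4.5] push 9.2
t 35 bbbbbbbbaaaaaaaaaaaaa9999988899999aaaaaaaaaa999888877777888778acddddddcbaaaa98789a989abcddcbabbbbcdd
t 55 aaa9999999aaaaaaaaaaaaaaaaaaaaaaaaaaaaa99877777887777777777778acdddddcbbaabbb9789a989abcddba9889abdd
t 75 a9864444444433444444444444444444444444443333333333333333334468acddddddddddddb979bcc96567899999999999
```

```bash
python3 -m inch '-0.5 0 0 0 0 0;-0.3 0 0 0 0 0;0 0 0 0 0 0;0 0 0 0 0 0;0 0 0 0 0 0;0 0 0 0 0 0;0 0 0 0 0 0;0 0 0 0 0 0;0 0 0 0 0 0;0 0 0 0 0 0'
python3 - <<'E'
from h import *
from rig import ctrl
F=[]
for i in range(8): t=ctrl.capture("top");F.append(ctrl.sense()["force"])
F=np.array(F);print((-F[:,:2]@[.966,.259]).round(1),F.mean(0).round(1))
sc=ctrl.capture("scene")
ex=np.array([.966,.259,0]);ey=np.array([-.259,.966,0])
for c,n,z in((pickle.load(open("top.pkl","rb")),"t0",125),(t,"t",125),(pickle.load(open("scene.pkl","rb")),"s0",125),(sc,"s",125)):
    g=cv2.cvtColor(c["image"],cv2.COLOR_RGB2GRAY).astype(np.float32)
    for y in(-70,-50,-30,0,25,50,70,90):
        xs=np.arange(90,210,2.);P=np.array([473.5,91,z])+xs[:,None]*ex+y*ey;p=proj(c,P).astype(np.float32)
        v=cv2.remap(g,p[:,0].reshape(-1,1),p[:,1].reshape(-1,1),1).ravel();print(n,y,''.join('%x'%int(q//16) for q in v))
E
```

```text
time_s: 28.22
eef_pos: [550.1, 49.8, 75.1]
ee_rot: [-0.002, -0.131, 0.991, -0.0]
force: [-10.3, -1.8, 4.6]
grip_width: 0.0
grip_force: 5.1
[10.  10.4  9.8 10.2 10.8 10.2  9.8 10. ] [-9.8 -2.5  5.2]
t0 -70 cddcccccccdddddddddddccddddddb854444444443359cddeedcbaaaa986
t0 -50 cddcba99aabcddddeeddcbaabccddb977788888764459cddeddcbaaaa986
t0 -30 cdddcbaaaabcdddeeeddcbaabccddb977788888764369cddeedcbaaaa986
t0 0 cdddba999abcddeeeeddcb9abbcddc965555555543469cdddddcaaaaa975
t0 25 cdddca9999bcddeeeeedcbaabbcddca8778888775436acdddddcbaaaa986
t0 50 cdddbaaaaabcdeeeeeddcbaabccdddb9888888875447acddddcbaaaaa976
t0 70 accdddddddddddddddddddddddddcb95433333333337acddddcbaaaaa986
t0 90 44444444444444444333333333333333333333333347acddddccbaaaa987
t -70 aaaabbbbbbbbbbbbbbbbccccccbbbbbbbbbaaaabccccdddddddcaaaaa976
t -50 99aaaaaabbbbbbbbbbbbbbbccccccccbbbbbbaa9999abccddddca99a9976
t -30 7777777777777777677789aabbbbbbbbbbbbbbbbbbbbbbbbcddcaaaaa976
t 0 bbbbbbbbbbbbbaa988776666678abcdddddca99999acddddddcbaaaaa975
t 25 cbaaaaa9889a889abddcba9999acdddddddca99aabbcddddddcbaaaaa986
t 50 baaabbb9889a989acddcba999ab
[... 533 characters left out ...]
bbbbbbbb84211111137accccc97555555566
s0 70 a9aaaaaaaaaaaaaaaaaaaaaaaa97765321111111127accccca8888888877
s0 90 99999999999999999a9998777777765321111111248bbbbcba7666556666
s -70 22122358a9789a989988bcdcbaabcbccddddddca88abbbcddc9655666555
s -50 899a9889987999998889bddb9999baabddddddcb977899acdca889998888
s -30 22222211112222222479bcdcbbbcbbacdddddddccbbbbbbcdc9765566667
s 0 788788789779aaa9999acddba9aa99acddddeedb9999aabcdb7444443333
s 25 aaa998899889aaa9999acddbaaaaaabcdddeeedbaaaa9abddb7433433333
s 50 aabba8899879aa99aaaaabbabbbbbbbbbbbbbcccbbccccccb97655555666
s 70 aba98889a889aaaaaaaaaaaaaaaaaaaaaaabbbbbbaabcdddcb9888998888
s 90 dddca89bba9999999aaaaaaaaaaaa99999986321148bccccca7666656666
```

```bash
python3 -c "
from rig import ctrl
print(ctrl.finish_job())"
```

```text
the job is handed in; nothing more can be done
None
```

The knob is turned to about 1.46 rad and released. The bar is held at a steady 10 N or so from its back face, well clear of the knob. The rack showed no gap to the back bar in either camera view, so it looks seated square. My first push went over the top of the bar, because the fingertips sit about 25 mm higher than reported; I lowered the tool and pushed again.

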